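# Shut and latch the filter hatch of the stone-dust collector

## Task

The filter has been changed: shut the dust collector's sloping hatch and latch it. Draw the tongue in with the wing knob, swing the hatch down, press it by feel onto its springy seal until it is firmly down, without forcing it, and, still pressing, turn the knob clockwise as far as it goes, so that the tongue swings behind the frame edge and holds the hatch down when you let go. Leave the tools and the old filter on the bench where they are.

Things in the scene. Friction and masses are not known exactly. Their poses are not given: they have to be found in the camera images.
- collector: bench-top stone-dust collector, a grey sheet-steel box fixed to the bench, 320 mm deep (x), 340 mm wide (y), 240 mm high at the back. Origin at the centre of its underside, x to its back, z up. The front (-x side, towards the robot) is 110 mm high; from there a face slopes up and back at 30 degrees from level over 260 mm, with the filter opening and its hatch in it
- hatch_hinge (a point): middle of the hatch's hinge line, along the upper (far) edge of the hatch, 6 mm above the plane of the frame. Axes move with the hatch: y along the hinge line, z square out of the hatch's outer face, -x from the hinge towards the hatch's free edge. The hatch is a bare aluminium plate, 221 mm from hinge line to free edge, 244 mm wide, 4 mm thick, about 0.35 kg
- hatch_edge (a point): middle of the hatch's lower, free edge, on the outer face; axes as hatch_hinge
- hatch (a joint): opening angle of the hatch, rad: -0.025 to 0.025, as the rail is set, when pressed fully down (0: in the 30 degree slope); grows as the free edge is lifted; level at 0.52. The hinge is stiff: the hatch stays where it is put; moving it takes about 1 N down, 6 N up at the knob. It meets the seal 0.05 above fully down; let go unlatched, it springs back up by some 7 mm
- wing_grip (a point): middle of the black wing knob, on its axis, 26 mm above the hatch's outer face, midway across the hatch, 177 mm from the hinge line (the outer face there is 1 mm above it). Axes turn with the knob: z out of the hatch, y along the wing. Wing 68 mm long, 12 mm thick; flat sides 9 to 29 mm above the hatch at its middle, to 41 mm at its ends; under it a round boss 24 mm across, 9 mm high
- wing (a joint): angle of the wing knob, rad: 0 (a stop): wing along the frame edge, across the collector, tongue drawn in; grows clockwise seen from outside; 1.62 (other stop): wing up and down the slope, tongue out behind the frame edge. Turning takes 0.1 to 0.3 N m. With the hatch over 2 mm short of fully down, the tongue runs against the frame edge at about 0.3 and blocks
- tongue_tip (a point): end of the steel cam tongue, hidden under the hatch: in line with the wing, 46 mm from the knob's axis, 16 mm wide, 5 mm thick, 17 mm under the hatch's outer face; points to the collector's right (-y) at wing 0, to the robot at 1.57. The frame edge is 21 mm from the axis, 6 mm thick: above wing 0.25 the tongue sticks out, lands on the frame and keeps the hatch from shutting. Axes as wing_grip
- rail: lower rail of the collector's frame, fixed, under the hatch's free edge; origin and axes as the collector's. In slotted holes it carries the frame edge strip with the seal, screwed on up to 5 mm high or low (square to the slope) from unit to unit; this reading does not show it. It is thin sheet: forced by the hatch or the tongue with more than some 45 N, it bends
- seal_mid (a point): about the middle of the top of the springy black rubber strip along the lower frame rail, under the hatch's free edge. The hatch must crush it by 10 mm to a firm stop; the push at the knob rises to about 17 N just before the stop. True height up to 5 mm more or less than this reading (see rail), so being fully down must be felt. Axes as the collector's
- mallet_round: bystander: white round carver's mallet standing on its head, 120 mm across, 235 mm high with the handle; origin under its centre
- mallet_wood: bystander: brown wooden mallet standing on its head, 116 mm across, 235 mm high; origin under its centre
- chisel_wide: bystander: steel chisel, 200 mm long, lying along its x, about 13 mm high; origin under its middle
- chisel_claw: bystander: steel chisel, 220 mm long, lying along its x, about 13 mm high; origin under its middle
- chisel_point: bystander: steel pointed chisel, 190 mm long, lying along its x, about 13 mm high; origin under its middle
- brush: bystander: wooden bench brush lying on its bristles, 270 mm long, 55 mm wide, 47 mm high; origin under it, handle to its -x
- rub_block: bystander: rubbing stone, 90 x 50 x 34 mm; origin under its centre
- old_filter: bystander: the old pleated filter cassette lying flat, 150 x 200 x 38 mm; origin under its centre

How it is judged:
By the outcome, as a careful person would: the job done as asked, in the order asked, and still so for the second after the job is handed in, with the robot touching nothing.
It also fails if it takes over 64 s, if anything falls off the work surface, if the arm or the gripper's body presses on something with over 40 N, if the wrist force passes 120 N, or if a joint passes its speed limit or range.

## Robot

A 6-joint arm with a two-finger parallel gripper is mounted at the origin on the work surface. World frame = base frame: x ahead of the robot, y to its left, z up, the work surface at z = 0. Lengths are in m, angles in rad, forces in N, time in s.
With the tool pointing down it reaches from about 0.375 to 0.9 m from the base axis. Payload 3.1 kg.
Tool frame: the origin (TCP) lies between the finger pads; the fingertips stand 22 mm ahead of it and the grasp point (between the pads) lies 3 mm ahead of it; z points along the fingers, y is the line along which they close (so a half turn about z gives the same grasp; the last joint's range is limited). The gripper opens to 87 mm and grips with 3 to 60 N. Pads are 19 mm wide; open, the fingers measure 117 mm over their backs; the gripper's body (75 mm by 190 mm) begins 51 mm behind the grasp point.
Start: joints at [1.103, 0.527, 1.433, -0, 1.181, -0.178], TCP at [0.178, 0.599, 0.245] pointing down, gripper open.
Joint ranges: [-3.08, 3.08], [-0.75, 2.2], [0.22, 2.44], [-1.43, 4.57], [0, 2.65], [-2.85, 2.85]. Speed limits (rad/s): [2.79, 2.79, 3.14, 3.14, 3.14, 3.14].

## Interface

Orientations are given as a unit quaternion [x, y, z, w].
In Python, from rig import get_obs, camera, get_calibration, hand_in, cut_out gives the robot as it stands.
- The arm moves only by the shell command python3 -m inch 'ROWS' [OPENING] [FORCE]. ROWS is JSON, one flat list of numbers, 6 for each row, row after row: the shift along the tool's x, y, z scaled (see below), then the turn, a rotation vector about the tool's x, y, z scaled (see below). A call has 1 to 20 rows; each row is the pose to reach, as a shift and turn from the pose commanded when the call began, along the tool's axes at that moment; what a row does not reach only later rows make up. The controller multiplies each number of a shift by 0.08 m and each number of a turn by 90 degrees. A row lasts 1/12 s, in which the tool goes at most 41.7 mm and 7.16 degrees, less where a joint would pass 70% of its speed; a pose out of reach is approached as far as the arm can. A call with a number of a shift or a turn outside -1 to 1 is refused whole. A call with a gripper value outside its range is refused whole. OPENING is the finger opening in mm, from 0 to 87, set as the call begins (- or left out, the last holds). The fingers move at their own pace and stop on an object; FORCE is the grip in N (left out, the last holds). Time passes only in rows, so rows that repeat a pose let the fingers close. It gives the time, the measured TCP pose, the force, the opening and the grip force at its end, in the units of the state.
- get_obs(): the state, without advancing time (a new reading comes with each control period).
- camera(name): name is "scene" or "top"; returns the picture (384x512x3 uint8, red, green, blue); there is no depth.
- get_calibration(name): a dict with "vertical_fov" (degrees; the focal length in pixels is half the picture's height over the tangent of half this angle, whatever the lens; pixels are square), "cx", "cy" (the principal point, pixels), "T" (4x4, takes a point from camera to world coordinates). Camera axes: x right, y down, z forward; pixel columns grow to the right and rows downward; lengths in m; the calibration is good to about 2 mm. A picture is of the moment at which its call begins. get_calibration takes no time and is no camera call.
- hand_in(): hands the job in; it is judged then, once.
Trained networks look in the newest picture that a camera, given by its name, has taken for a name from the list of things; names that differ only in an ending like _2 or _b are one class to them, and where a whole thing is asked for, a point or a joint stands for the part that bears it (a point fixed in the world has none). Each returns a list of dicts, best first, with "conf" (0 to 1); they miss things now and then, are a little off and sometimes report something else, mostly with a low value. They report only what shows in the picture. A call takes as long as a camera call.
- cut_out(camera, thing): "region" (384x512 bool, what is visible of it) and "bbox" ([left, top, right, bottom] in pixels, round what is visible of it).
The state is a dict: "time": time; "q": joint angles; "joint_velocities": joint speeds; "joint_torque": joint torques, N m; "position": TCP position; "tool_rot": TCP orientation; "ft_force": force on the tool from outside, world axes, zero at the start; "moment": the same for the moment, N m; "grip_width": finger opening in m; "grip_force": force on a finger pad.
Only numpy, scipy, OpenCV 4.12 (cv2) and the standard library are available. Lean on these libraries where they do the work, as an engineer would, in place of code of your own. Each camera call takes 0.05 s, during which the arm holds its last target. There are 200 camera calls.

## Working session

There is one attempt and no reset: what is moved stays moved. The work goes in short steps, Python scripts to look and compute and a shell command to move; the robot and the scene stay as the last step left them, time stands still between calls to the robot, and variables do not carry over. Pictures are saved under pics/ and viewed, at most 10 in all, crops included, and the job is handed in when it is done.

```bash
mkdir -p pics; ls
python3 - <<'E'
from rig import *
import cv2,numpy as np
for n in("scene","top"):
    im=camera(n); cv2.imwrite(f"pics/{n}0.png",im[:,:,::-1])
    c=get_calibration(n); print(n,c["vertical_fov"],c["cx"],c["cy"],np.round(c["T"],4).tolist(), [k for k in c])
    for t in("collector","hatch_edge","wing_grip","rail"):
        r=cut_out(n,t); print(t,[(round(d["conf"],2),d["bbox"]) for d in r[:2]])
o=get_obs();print(o)
E
```

```text
pics
scene 57.5621417594267 249.01952135201208 192.07665489369182 [[-0.9631, 0.2557, -0.0843, 0.6326], [0.2692, 0.9147, -0.3012, 0.2704], [0.0, -0.3128, -0.9498, 1.1112], [0.0, 0.0, 0.0, 1.0]] ['vertical_fov', 'cx', 'cy', 'T']
collector [(0.54, [142.5, 155.6, 291.0, 300.5])]
hatch_edge [(0.96, [187.4, 154.9, 289.5, 269.0]), (0.62, [277.0, 125.4, 306.1, 145.9])]
wing_grip [(0.62, [250.6, 185.9, 264.6, 215.0])]
rail [(0.57, [269.1, 249.4, 282.9, 274.5])]
top 43.15770071362877 260.1653055760354 190.25298738603112 [[0.0055, -0.9929, 0.1184, 0.3604], [-0.9999, -0.0044, 0.0099, -0.0366], [-0.0093, -0.1185, -0.9929, 1.5092], [0.0, 0.0, 0.0, 1.0]] ['vertical_fov', 'cx', 'cy', 'T']
collector [(0.43, [231.9, 165.9, 250.0, 185.3])]
hatch_edge [(0.74, [190.9, 114.3, 289.2, 196.0])]
wing_grip [(0.52, [230.5, 165.4, 247.1, 183.8])]
rail [(0.79, [185.6, 181.3, 299.8, 202.5]), (0.3, [230.0, 165.6, 247.6, 184.9])]
{'time': 0.5, 'q': array([ 1.10351965e+00,  5.27528436e-01,  1.43272286e+00,  5.35940419e-07,
        1.18138440e+00, -1.78487784e-01]), 'joint_velocities': array([-0.00144175,  0.00016976, -0.00011218, -0.00019869, -0.00189952,
       -0.00075697]), 'joint_torque': array([-1.48163426e-04, -4.39606762e+01, -1.76791245e+01,  6.33773790e-02,
        5.14355313e-02, -4.39621681e-05]), 'position': array([0.17794475, 0.59910084, 0.24452362]), 'tool_rot': array([ 1.43893307e-01,  9.89593207e-01, -2.03297487e-05, -7.06356997e-06]), 'ft_force': array([ 0.27426561,  0.75571963, -1.29899582]), 'moment': array([ 0.01929808,  0.00970546, -0.03574262]), 'grip_force': 0.0, 'grip_width': 0.08703067182698863}
```

Run:
```python
import cv2,numpy as np
a=cv2.imread("pics/scene0.png")[110:320,120:330];b=cv2.imread("pics/top0.png")[70:280,140:350]
cv2.imwrite("pics/c.png",np.hstack([cv2.resize(x,(400,400),interpolation=2) for x in(a,b)]))
```

```text
(no output)
```

View pics/c.png

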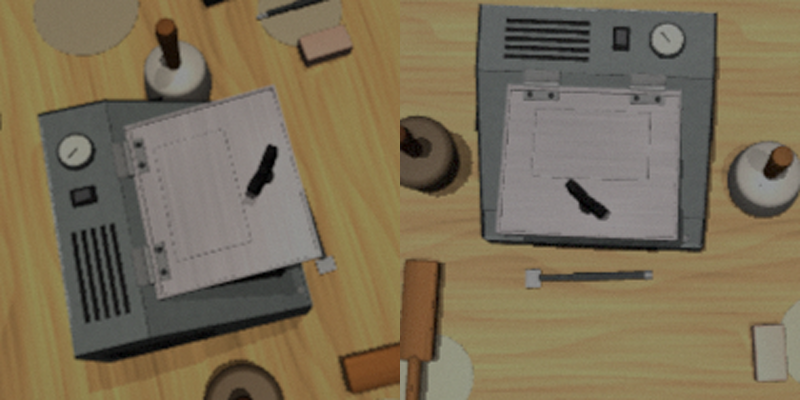

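View pics/scene0.png

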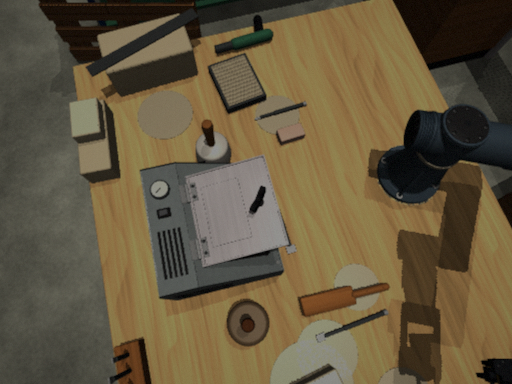

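View pics/top0.png

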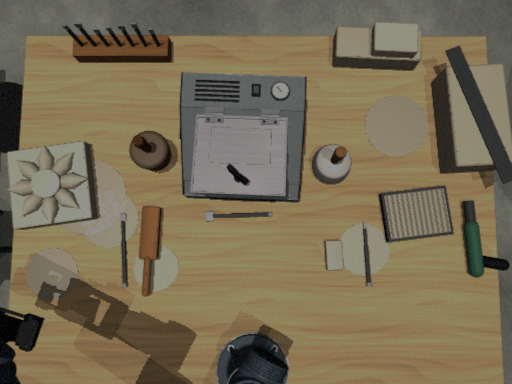

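The pictures show the collector ahead of the robot with its front towards it. The hatch is open about halfway to level, with its free corners at about (191,192) and (286,196) in top. The wing knob is at about (238,175), turned some 40° clockwise. I'll fit the pose to hand-picked corners in both views.

```bash
cat > h.py <<'E'
import numpy as np, json
from rig import *
from scipy.spatial.transform import Rotation as R
from scipy.optimize import least_squares
S30=R.from_euler('y',-30,degrees=True)  # slope frame: x up the slope, z out
def proj(n,P):
    c=get_calibration(n);f=192/np.tan(np.radians(c["vertical_fov"]/2))
    p=(np.array(P)-c["T"][:3,3])@c["T"][:3,:3]
    return p[:,:2]/p[:,2:]*f+[c["cx"],c["cy"]]
def frames(p):
    x,y,yaw,s,th,w=p
    Rc=R.from_euler('z',yaw);O=np.array([x,y,0])
    hin=O+Rc.apply(np.array([-.16,0,.11])+S30.apply([s,0,.006]))
    Rh=Rc*S30*R.from_euler('y',th)   # th>0 lifts the -x edge
    return O,Rc,hin,Rh
def hatchpt(p,q): O,Rc,h,Rh=frames(p);return h+Rh.apply(q)
def wing(p,q):
    return hatchpt(p,np.array([-.177,0,.001])+R.from_euler('z',-p[5]).apply(q))
def save(p): json.dump(list(p),open('fit.json','w'))
def load(): return np.array(json.load(open('fit.json')))
E
python3 - <<'E'
from h import *
box=np.array([[.16,.17,.24],[.16,-.17,.24],[-.16,.17,.11],[-.16,-.17,.11]])
hat=np.array([[-.0,.122,.001],[0,-.122,.001],[-.221,-.122,.001],[-.221,.122,.001]])
wg=np.array([[0,.034,.038],[0,-.034,.038]])
top=np.array([[80,5],[317,13],[82,240],[303,250],[108,85],[281,90],[278,241],[97,233],[170,183],[205,215]])*.525+[140,70]
sc=np.array([[78,357],[40,115],[312,305],[np.nan]*2,[158,298],[125,128],[273,88],[322,258],[250,195],[270,148]])*.525+[120,110]
def res(p,full=False):
    O,Rc,h,Rh=frames(p)
    P=np.vstack([O+Rc.apply(box),h+Rh.apply(hat),wing(p,wg)])
    r=np.hstack([proj("top",P)-top,proj("scene",P)-sc])
    return r if full else np.nan_to_num(r).ravel()
p0=[.6,0,0,.24,.3,.7]
f=least_squares(res,p0,loss='soft_l1'); p=f.x; save(p)
print(np.round(p,4));print(np.round(res(p,1),1))
print("grip",wing(p,[0,0,.025]),"hinge",frames(p)[2])
E
```

```text
[ 0.6653  0.0282 -0.0339  0.2461  0.6372  0.6834]
[[-1.   0.6 -0.7  0.3]
 [-0.1  0.7 -1.  -1.3]
 [-0.8 -0.6  0.5  0.6]
 [ 0.3 -1.3  nan  nan]
 [-0.2 -1.4 -1.5  0.4]
 [-0.3 -0.7 -2.  -0.8]
 [-1.1  0.4  0.4 -1.5]
 [-0.5  1.  -0.3 -1.5]
 [-1.5  0.2  0.5 -2.1]
 [ 0.1  0.5  1.8 -2. ]]
grip [0.54259757 0.03236952 0.28416234] hinge [0.71540961 0.0265036  0.23826473]
```

```bash
python3 -m inch '[0,0,-1,0,0,0, 0,0,-1,0,0,0, 0,0,-1,0,0,0]' 87 10 | tail -3
python3 -m inch '[-0.5,-0.4,-1,0,0,0, -0.9,-0.8,-1,0,0,0, -0.9,-0.8,-1,0,0,0, -0.9,-0.8,-1,0,0,0]' | tail -3
python3 - <<'E'
from h import *
p=load();o=get_obs();print(o["position"],o["tool_rot"],o["ft_force"])
def tgt(p,up): 
    O,Rc,h,Rh=frames(p); Rw=Rh*R.from_euler('z',-p[5])
    M=Rw.as_matrix(); return wing(p,[0,0,up]),R.from_matrix(np.c_[M[:,1],M[:,0],-M[:,2]])
P,T=tgt(p,.113);Rt=R.from_quat(o["tool_rot"]);print(P)
print((Rt.inv().apply(P-o["position"])/.08).round(2),((Rt.inv()*T).as_rotvec()/(np.pi/2)).round(3))
E
```

```text
ft_force: [0.7, 1.7, 1.6]
grip_width: 0.0871
grip_force: 0.0
ft_force: [0.3, 0.5, -0.2]
grip_width: 0.0871
grip_force: 0.0
[0.23193368 0.51500365 0.40957239] [0.1455532  0.98934171 0.00271403 0.00314336] [ 0.34483557  0.46971039 -0.20457502]
[0.55256776 0.03203109 0.37159507]
[-5.57 -4.63  0.48] [0.088 0.025 1.269]
```

```bash
python3 -m inch '[-0.45,-0.38,0,0,0,0, -0.9,-0.77,0,0,0,0, -0.93,-0.77,0,0,0,0]' >/dev/null
python3 -m inch '[-0.45,-0.38,0,0,0,0, -0.9,-0.77,0,0,0,0, -0.93,-0.77,0,0,0,0]' >/dev/null
python3 -m inch '[-0.45,-0.38,0,0,0,0, -0.9,-0.77,0,0,0,0, -0.93,-0.77,0,0,0,0]' >/dev/null
python3 -m inch '[-0.45,-0.38,0,0,0,0, -0.9,-0.77,0,0,0,0, -0.93,-0.77,0,0,0,0]' >/dev/null
python3 -m inch '[-0.45,-0.38,0,0,0,0, -0.9,-0.77,0,0,0,0, -0.93,-0.77,0,0,0,0]' >/dev/null
python3 -m inch '[-0.45,-0.38,0,0,0,0, -0.9,-0.77,0,0,0,0, -0.93,-0.77,0,0,0,0, -0.93,-0.77,0,0,0,0]'
cat >> h.py <<'E'
def tgt(p,up): 
    O,Rc,h,Rh=frames(p); Rw=Rh*R.from_euler('z',-p[5])
    M=Rw.as_matrix(); return wing(p,[0,0,up]),R.from_matrix(np.c_[M[:,1],M[:,0],-M[:,2]])
def delta(p,up,o=None):
    o=o or get_obs();P,T=tgt(p,up);Rt=R.from_quat(o["tool_rot"])
    print("tgt",P.round(4),"at",o["position"].round(4),"t",o["time"],"F",o["ft_force"].round(1),"q",o["q"].round(2))
    print("rows",(Rt.inv().apply(P-o["position"])/.08).round(3),((Rt.inv()*T).as_rotvec()/(np.pi/2)).round(3))
E
python3 -c "
from h import *
delta(load(),.113)"
```

```text
time: 2.67
position: [0.5534, 0.0333, 0.4036]
tool_rot: [0.146, 0.989, -0.0, 0.0]
ft_force: [0.6, 0.3, 0.2]
grip_width: 0.0872
grip_force: 0.0
tgt [0.5526 0.032  0.3716] at [0.5534 0.0333 0.4036] t 2.6667 F [0.6 0.3 0.2] q [-0.14  0.28  1.38 -0.    1.47 -1.42]
rows [ 0.006 -0.018  0.4  ] [0.082 0.027 1.269]
```

```bash
python3 -m inch '[0,0,0,0.041,0.0135,0.635, 0,0,0,0.041,0.0135,0.635, 0,0,0,0.041,0.0135,0.635, 0,0,0,0.041,0.0135,0.635, 0,0,0,0.041,0.0135,0.635, 0,0,0,0.041,0.0135,0.635, 0,0,0,0.041,0.0135,0.635, 0,0,0,0.041,0.0135,0.635, 0,0,0,0.041,0.0135,0.635]'  >/dev/null
python3 -m inch '[0,0,0,0.041,0.0135,0.635, 0,0,0,0.041,0.0135,0.635, 0,0,0,0.041,0.0135,0.635, 0,0,0,0.041,0.0135,0.635, 0,0,0,0.041,0.0135,0.635, 0,0,0,0.041,0.0135,0.635, 0,0,0,0.041,0.0135,0.635, 0,0,0,0.041,0.0135,0.635, 0,0,0,0.041,0.0135,0.635]'  >/dev/null
python3 - <<'E'
from h import *
import cv2
delta(load(),.083)
a=camera("scene")[170:240,210:310];b=camera("top")[130:200,190:290]
cv2.imwrite("pics/d.png",np.hstack([cv2.resize(x,(400,280),interpolation=2) for x in(a,b)])[:,:,::-1])
o=get_obs();Rt=R.from_quat(o["tool_rot"])
for n,off in(("scene",(210,170)),("top",(190,130))):
    print(n,((proj(n,o["position"]+Rt.apply([[0,.0435,.022],[0,-.0435,.022]]))-off)*4).round())
    print((4*(proj(n,[wing(load(),[0,s,.038]) for s in(-.034,.034)])-off)).round())
E
```

```text
tgt [0.5492 0.0321 0.3418] at [0.5509 0.0368 0.4044] t 4.1667 F [-0.4 -0.3  0.3] q [-0.13  0.33  1.32 -0.01  1.61  0.58]
rows [-0.003  0.092  0.78 ] [-0.001  0.     0.002]
scene [[118.  46.]
 [262. 105.]]
[[214.  63.]
 [167. 161.]]
top [[224.  97.]
 [126. 204.]]
[[231. 214.]
 [151. 145.]]
```

View pics/d.png

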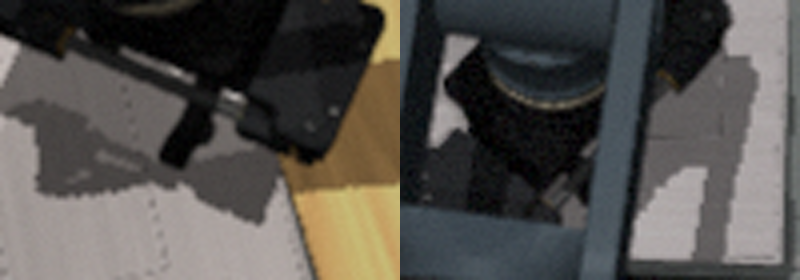

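```bash
python3 -m inch '[0,0.05,0.4,0,0,0, 0,0.09,0.8,0,0,0, 0,0.09,0.8,0,0,0]'  40 >/dev/null
python3 -m inch '[0,0,0.3,0,0,0, 0,0,0.5,0,0,0, 0,0,0.6,0,0,0, 0,0,0.6,0,0,0]' |grep force
python3 -c "
from h import *
delta(load(),.034)"
```

```text
ft_force: [0.1, 0.0, -0.3]
grip_force: 0.0
tgt [0.5436 0.0323 0.2931] at [0.5432 0.032  0.292 ] t 4.85 F [ 0.1  0.  -0.3] q [-0.14  0.41  1.5  -0.01  1.34  0.58]
rows [ 0.006 -0.001 -0.015] [-0.002  0.001  0.003]
```

```bash
python3 -m inch '[0,0,0,0,0,0, 0,0,0,0,0,0, 0,0,0,0,0,0, 0,0,0,0,0,0, 0,0,0,0,0,0, 0,0,0,0,0,0, 0,0,0,0,0,0, 0,0,0,0,0,0]' 5 10
python3 -c "
from h import *
print(get_obs()['moment'])"
```

```text
time: 5.52
position: [0.5441, 0.0316, 0.2927]
tool_rot: [0.908, 0.414, -0.051, -0.026]
ft_force: [-0.4, 0.8, -0.2]
grip_width: 0.0121
grip_force: 10.0
[ 0.09294413  0.10267114 -0.08730208]
```

```bash
python3 -m inch '[0,0,0,0,0,0, 0,0,0,0,0,-0.08, 0,0,0,0,0,-0.14, 0,0,0,0,0,-0.2, 0,0,0,0,0,-0.26, 0,0,0,0,0,-0.32, 0,0,0,0,0,-0.38, 0,0,0,0,0,-0.4, 0,0,0,0,0,-0.4]' 5 35
python3 -c "
from h import *
p=load();o=get_obs();print(o['moment'],R.from_quat(o['tool_rot']).inv().apply(o['moment']));p[5]=0;delta(p,.034)"
```

```text
time: 6.27
position: [0.5454, 0.0311, 0.2925]
tool_rot: [0.736, 0.675, -0.04, -0.039]
ft_force: [3.8, -1.8, -3.0]
grip_width: 0.0121
grip_force: 35.0
[ 0.04627316 -0.40245134 -0.01220068] [-0.39685764  0.08203643  0.00558378]
tgt [0.5436 0.0323 0.2931] at [0.5454 0.0311 0.2925] t 6.2667 F [ 3.8 -1.8 -3. ] q [-0.14  0.41  1.5  -0.01  1.34 -0.05]
rows [ 0.014 -0.024 -0.005] [ 0.002  0.    -0.034]
```

```bash
python3 -m inch '[0,0,0,0,0,-0.02, 0,0,0,0,0,-0.035, 0,0,0,0,0,-0.035]' >/dev/null;  python3 -c "
from h import *
o=get_obs();print(o['position'],o['ft_force'],R.from_quat(o['tool_rot']).inv().apply(o['moment']));p=load();p[5]=0;delta(p,.034)"
python3 -m inch '[0,0,0,0,0,-0.02, 0,0,0,0,0,-0.035, 0,0,0,0,0,-0.035]' >/dev/null;  python3 -c "
from h import *
o=get_obs();print(o['position'],o['ft_force'],R.from_quat(o['tool_rot']).inv().apply(o['moment']));p=load();p[5]=0;delta(p,.034)"
```

```text
[0.54552118 0.03108826 0.29247603] [ 5.15864584 -1.38346782 -4.1132535 ] [-0.72232228 -0.06238305  0.06113681]
tgt [0.5436 0.0323 0.2931] at [0.5455 0.0311 0.2925] t 6.5167 F [ 5.2 -1.4 -4.1] q [-0.14  0.41  1.5  -0.01  1.34 -0.11]
rows [ 0.015 -0.025 -0.005] [0.002 0.    0.001]
[0.54557261 0.03109246 0.2924458 ] [ 4.61482536 -1.0704435  -3.41877849] [-0.85939018 -0.07490827  0.63860108]
tgt [0.5436 0.0323 0.2931] at [0.5456 0.0311 0.2924] t 6.7667 F [ 4.6 -1.1 -3.4] q [-0.14  0.41  1.5  -0.01  1.34 -0.16]
rows [ 0.016 -0.025 -0.005] [0.002 0.    0.034]
```

```bash
python3 -m inch '[0,0,0,0,0,0.025, 0,0,0,0,0,0.025]' 5 50 >/dev/null
cat >> h.py <<'E'
def st():
    o=get_obs();Rt=R.from_quat(o['tool_rot']);O,Rc,h,Rh=frames(load())
    z=(Rc*S30).inv().apply(-Rt.as_matrix()[:,2]); 
    y=(Rc*S30).inv().apply(Rt.as_matrix()[:,0])
    d=(Rc*S30).inv().apply(o['position']-h)
    print('t %.2f'%o['time'],'theta %.4f'%np.arctan2(z[0],z[2]),'yaw',(np.arctan2(-y[0],y[1])).round(3),'hinge->tcp polar %.4f r %.4f'%(np.arctan2(d[2],-d[0]),np.hypot(d[0],d[2])),'Ftool',Rt.inv().apply(o['ft_force']).round(1),'Mtool',Rt.inv().apply(o['moment']).round(2),'w',o['grip_width'].round(4),'pos',o['position'].round(4))
if __name__=='__main__': st()
E
python3 h.py
python3 -m inch '[0,-0.0185,0.111,-0.0318,0,0, 0,-0.0314,0.223,-0.0637,0,0, 0,-0.0386,0.335,-0.0955,0,0, 0,-0.0403,0.448,-0.1273,0,0, 0,-0.0364,0.561,-0.1592,0,0, 0,-0.0364,0.561,-0.1592,0,0]' |grep ft
python3 h.py
```

```text
ft_force: [7.8, -1.3, -7.6]Traceback (most recent call last):
  File "h.py", line 34, in <module>
    if __name__=='__main__': st()
                             ~~^^
  File "h.py", line 33, in st
    print('t %.2f'%o['time'],'theta %.4f'%np.arctan2(z[0],z[2]),'yaw',(np.arctan2(-y[0],y[1])).round(3),'hinge->tcp polar %.4f r %.4f'%(np.arctan2(d[2],-d[0]),np.hypot(d[0],d[2])),'Ftool',Rt.inv().apply(o['ft_force']).round(1),'Mtool',Rt.inv().apply(o['moment']).round(2),'w',o['grip_width'].round(4),'pos',o['position'].round(4))
                                                                                                                                                                                                                                                                                    ^^^^^^^^^^^^^^^^^^^^^
AttributeError: 'float' object has no attribute 'round'
Traceback (most recent call last):
  File "h.py", line 34, in <module>
    if __name__=='__main__': st()
                             ~~^^
  File "h.py", line 33, in st
    print('t %.2f'%o['time'],'theta %.4f'%np.arctan2(z[0],z[2]),'yaw',(np.arctan2(-y[0],y[1])).round(3),'hinge->tcp polar %.4f r %.4f'%(np.arctan2(d[2],-d[0]),np.hypot(d[0],d[2])),'Ftool',Rt.inv().apply(o['ft_force']).round(1),'Mtool',Rt.inv().apply(o['moment']).round(2),'w',o['grip_width'].round(4),'pos',o['position'].round(4))
                                                                                                                                                                                                                                                                                    ^^^^^^^^^^^^^^^^^^^^^
AttributeError: 'float' object has no attribute 'round'
```

```bash
sed -i "s/o\['grip_width'\].round(4)/round(o['grip_width'],4)/" h.py; python3 h.py
```

```text
t 7.43 theta 0.3815 yaw 0.012 hinge->tcp polar 0.5778 r 0.1787 Ftool [-1.1  6.7  8.7] Mtool [-0.71 -0.04  0.25] w 0.0118 pos [0.537  0.0313 0.2479]
```

```bash
python3 -m inch '[0,0.013,0.02,0,0,0, 0,0.013,0.02,0,0,0]' >/dev/null; python3 h.py
python3 -m inch '[0,-0.0185,0.111,-0.0318,0,0, 0,-0.0314,0.223,-0.0637,0,0, 0,-0.0386,0.335,-0.0955,0,0, 0,-0.0403,0.448,-0.1273,0,0, 0,-0.0403,0.448,-0.1273,0,0]' |grep ft
python3 h.py
```

```text
t 7.60 theta 0.3882 yaw 0.013 hinge->tcp polar 0.5718 r 0.1784 Ftool [-2.6  1.7  3.2] Mtool [-0.14 -0.21  0.31] w 0.0117 pos [0.5373 0.0313 0.2469]
ft_force: [4.2, -3.2, -4.8]
t 8.02 theta 0.1851 yaw 0.013 hinge->tcp polar 0.3667 r 0.1787 Ftool [-3.1  2.4  6. ] Mtool [-0.15 -0.46  0.23] w 0.0115 pos [0.539  0.0313 0.2103]
```

```bash
python3 -m inch '[-0.004,-0.0095,0.056,-0.016,0,0, -0.006,-0.0185,0.111,-0.0318,0,0, -0.006,-0.028,0.166,-0.047,0,0, -0.006,-0.028,0.166,-0.047,0,0]' >/dev/null
python3 h.py
python3 -m inch '[0,-0.01,0.056,-0.016,0,0, 0,-0.01,0.056,-0.016,0,0, 0,-0.01,0.056,-0.016,0,0]' >/dev/null
python3 h.py
python3 -m inch '[0,-0.01,0.056,-0.016,0,0, 0,-0.01,0.056,-0.016,0,0, 0,-0.01,0.056,-0.016,0,0]' >/dev/null
python3 h.py
```

```text
t 8.35 theta 0.1133 yaw 0.013 hinge->tcp polar 0.2935 r 0.1788 Ftool [-1.7  2.5  5.7] Mtool [-0.04 -0.3   0.16] w 0.0117 pos [0.5414 0.0311 0.1975]
t 8.60 theta 0.0902 yaw 0.014 hinge->tcp polar 0.2689 r 0.1788 Ftool [-3.1 -0.2  5. ] Mtool [ 0.14 -0.59  0.28] w 0.0114 pos [0.5424 0.0311 0.1932]
t 8.85 theta 0.0650 yaw 0.014 hinge->tcp polar 0.2437 r 0.1789 Ftool [-4.6  0.5  5. ] Mtool [ 0.34 -0.79  0.23] w 0.0115 pos [0.5436 0.0311 0.1889]
```

```bash
python3 -m inch '[-0.008,-0.005,0.028,-0.008,0,0, -0.008,-0.005,0.028,-0.008,0,0, -0.008,-0.005,0.028,-0.008,0,0]' >/dev/null
python3 h.py
python3 -m inch '[0,-0.005,0.028,-0.008,0,0, 0,-0.005,0.028,-0.008,0,0, 0,-0.005,0.028,-0.008,0,0]' >/dev/null
python3 h.py
python3 -m inch '[0,-0.005,0.028,-0.008,0,0, 0,-0.005,0.028,-0.008,0,0, 0,-0.005,0.028,-0.008,0,0]' >/dev/null
python3 h.py
```

```text
t 9.10 theta 0.0522 yaw 0.014 hinge->tcp polar 0.2320 r 0.1789 Ftool [-1.9  1.2  3.6] Mtool [ 0.22 -0.24  0.21] w 0.0118 pos [0.5441 0.031  0.1868]
t 9.35 theta 0.0393 yaw 0.014 hinge->tcp polar 0.2194 r 0.1789 Ftool [-1.3  1.   2.1] Mtool [ 0.2  -0.11  0.22] w 0.0111 pos [0.5448 0.0309 0.1847]
t 9.60 theta 0.0267 yaw 0.014 hinge->tcp polar 0.2065 r 0.1789 Ftool [-0.5  0.3  1. ] Mtool [ 0.23 -0.07  0.22] w 0.0117 pos [0.5454 0.0309 0.1825]
```

```bash
python3 -m inch '[0,-0.005,0.028,-0.008,0,0, 0,-0.005,0.028,-0.008,0,0, 0,-0.005,0.028,-0.008,0,0]' >/dev/null
python3 h.py
python3 -m inch '[0,-0.0025,0.014,-0.004,0,0, 0,-0.0025,0.014,-0.004,0,0, 0,-0.0025,0.014,-0.004,0,0]' >/dev/null
python3 h.py
python3 -m inch '[0,-0.0025,0.014,-0.004,0,0, 0,-0.0025,0.014,-0.004,0,0, 0,-0.0025,0.014,-0.004,0,0]' >/dev/null
python3 h.py
```

```text
t 9.85 theta 0.0141 yaw 0.014 hinge->tcp polar 0.1937 r 0.1790 Ftool [-0.9  0.5  1.9] Mtool [ 0.22 -0.05  0.18] w 0.0117 pos [0.5461 0.0309 0.1803]
t 10.10 theta 0.0075 yaw 0.014 hinge->tcp polar 0.1881 r 0.1790 Ftool [-1.1  0.5 -1.4] Mtool [ 0.26 -0.02  0.2 ] w 0.0117 pos [0.5464 0.0309 0.1793]
t 10.35 theta 0.0010 yaw 0.014 hinge->tcp polar 0.1822 r 0.1790 Ftool [ 1.1  0.6 -4. ] Mtool [0.25 0.   0.24] w 0.0117 pos [0.5468 0.0308 0.1783]
```

```bash
for i in 1; do
python3 -m inch '[0,-0.0025,0.014,-0.004,0,0, 0,-0.0025,0.014,-0.004,0,0, 0,-0.0025,0.014,-0.004,0,0]' >/dev/null
python3 h.py
python3 -m inch '[0,-0.0025,0.014,-0.004,0,0, 0,-0.0025,0.014,-0.004,0,0, 0,-0.0025,0.014,-0.004,0,0]' >/dev/null
python3 h.py
python3 -m inch '[0,-0.0025,0.014,-0.004,0,0, 0,-0.0025,0.014,-0.004,0,0, 0,-0.0025,0.014,-0.004,0,0]' >/dev/null
python3 h.py; done
```

```text
t 10.60 theta -0.0054 yaw 0.014 hinge->tcp polar 0.1761 r 0.1790 Ftool [ 1.1  1.4 -4.9] Mtool [ 0.28 -0.03  0.22] w 0.0116 pos [0.5471 0.0308 0.1773]
t 10.85 theta -0.0118 yaw 0.014 hinge->tcp polar 0.1701 r 0.1791 Ftool [ 0.2  0.9 -6.8] Mtool [ 0.31 -0.02  0.2 ] w 0.012 pos [0.5475 0.0308 0.1763]
t 11.10 theta -0.0183 yaw 0.014 hinge->tcp polar 0.1646 r 0.1791 Ftool [-0.8  1.9 -7.8] Mtool [ 0.28 -0.08  0.16] w 0.0115 pos [0.5478 0.0308 0.1753]
```

```bash
python3 -m inch '[0,-0.0025,0.014,-0.004,0,0, 0,-0.0025,0.014,-0.004,0,0, 0,-0.0025,0.014,-0.004,0,0]' >/dev/null
python3 h.py
python3 -m inch '[0,-0.0025,0.014,-0.004,0,0, 0,-0.0025,0.014,-0.004,0,0, 0,-0.0025,0.014,-0.004,0,0]' >/dev/null
python3 h.py
python3 -m inch '[0,-0.0025,0.014,-0.004,0,0, 0,-0.0025,0.014,-0.004,0,0, 0,-0.0025,0.014,-0.004,0,0]' >/dev/null
python3 h.py
```

```text
t 11.35 theta -0.0248 yaw 0.014 hinge->tcp polar 0.1591 r 0.1791 Ftool [-0.6  0.9 -9.2] Mtool [ 0.34 -0.11  0.16] w 0.0118 pos [0.5481 0.0308 0.1744]
t 11.60 theta -0.0312 yaw 0.014 hinge->tcp polar 0.1537 r 0.1792 Ftool [ -1.2   0.5 -11.3] Mtool [ 0.35 -0.18  0.21] w 0.0119 pos [0.5484 0.0308 0.1735]
t 11.85 theta -0.0377 yaw 0.014 hinge->tcp polar 0.1482 r 0.1792 Ftool [ -0.4   0.5 -13.2] Mtool [ 0.43 -0.15  0.2 ] w 0.0114 pos [0.5487 0.0308 0.1726]
```

```bash
python3 -m inch '[0,-0.001,0.007,-0.002,0,0, 0,-0.001,0.007,-0.002,0,0, 0,-0.001,0.007,-0.002,0,0]' >/dev/null
python3 h.py
python3 -m inch '[0,-0.001,0.007,-0.002,0,0, 0,-0.001,0.007,-0.002,0,0, 0,-0.001,0.007,-0.002,0,0]' >/dev/null
python3 h.py
python3 -m inch '[0,-0.001,0.007,-0.002,0,0, 0,-0.001,0.007,-0.002,0,0, 0,-0.001,0.007,-0.002,0,0]' >/dev/null
python3 h.py
```

```text
t 12.10 theta -0.0412 yaw 0.014 hinge->tcp polar 0.1467 r 0.1792 Ftool [ -1.5   1.6 -15.1] Mtool [ 0.44 -0.11  0.21] w 0.0116 pos [0.5488 0.0307 0.1723]
t 12.35 theta -0.0448 yaw 0.014 hinge->tcp polar 0.1462 r 0.1793 Ftool [ -1.4   1.1 -21.5] Mtool [ 0.39 -0.21  0.17] w 0.0114 pos [0.5488 0.0307 0.1722]
t 12.60 theta -0.0484 yaw 0.014 hinge->tcp polar 0.1458 r 0.1794 Ftool [ -1.4   2.  -26.7] Mtool [ 0.43 -0.22  0.15] w 0.0118 pos [0.5487 0.0308 0.1721]
```

```bash
python3 -m inch '[0,0,0,0,0,0.04, 0,0,0,0,0,0.08, 0,0,0,0,0,0.12, 0,0,0,0,0,0.16, 0,0,0,0,0,0.2, 0,0,0,0,0,0.25, 0,0,0,0,0,0.25]' >/dev/null
python3 h.py
```

```text
t 13.18 theta -0.0469 yaw -0.379 hinge->tcp polar 0.1449 r 0.1803 Ftool [  0.2   0.8 -26.6] Mtool [ 0.47 -0.46  0.02] w 0.0114 pos [0.548  0.031  0.1716]
```

```bash
python3 -m inch '[0,0,0,0,0,0.04, 0,0,0,0,0,0.09, 0,0,0,0,0,0.14, 0,0,0,0,0,0.19, 0,0,0,0,0,0.24, 0,0,0,0,0,0.29, 0,0,0,0,0,0.35, 0,0,0,0,0,0.35]' >/dev/null
python3 h.py
python3 -m inch '[0,0,0,0,0,0.04, 0,0,0,0,0,0.09, 0,0,0,0,0,0.14, 0,0,0,0,0,0.19, 0,0,0,0,0,0.24, 0,0,0,0,0,0.29, 0,0,0,0,0,0.35, 0,0,0,0,0,0.35]' >/dev/null
python3 h.py
```

```text
t 13.85 theta -0.0452 yaw -0.929 hinge->tcp polar 0.1441 r 0.1813 Ftool [ -0.6  -1.7 -27.4] Mtool [ 0.31 -0.76  0.03] w 0.0114 pos [0.5471 0.0317 0.1711]
t 14.52 theta -0.0442 yaw -1.479 hinge->tcp polar 0.1433 r 0.1818 Ftool [ -1.3  -4.5 -25.6] Mtool [ 0.24 -0.86 -0.02] w 0.0121 pos [0.5467 0.0329 0.1708]
```

```bash
python3 -m inch '[0,0,0,0,0,0.03, 0,0,0,0,0,0.06, 0,0,0,0,0,0.06]' >/dev/null
python3 h.py
python3 -m inch '[0,0,0,0,0,0.02, 0,0,0,0,0,0.04, 0,0,0,0,0,0.04]' >/dev/null
python3 h.py
python3 -m inch '[0,0,0,0,0,0.02, 0,0,0,0,0,0.03, 0,0,0,0,0,0.03]' >/dev/null
python3 h.py
```

```text
t 14.77 theta -0.0442 yaw -1.571 hinge->tcp polar 0.1433 r 0.1818 Ftool [ -1.   -5.8 -26.1] Mtool [ 0.22 -0.91  0.05] w 0.0115 pos [0.5467 0.0331 0.1708]
t 15.02 theta -0.0442 yaw -1.632 hinge->tcp polar 0.1432 r 0.1818 Ftool [ -1.8  -4.1 -24.6] Mtool [ 0.19 -0.9  -0.25] w 0.0115 pos [0.5467 0.0333 0.1708]
t 15.27 theta -0.0440 yaw -1.674 hinge->tcp polar 0.1430 r 0.1819 Ftool [ -1.9  -3.9 -24.4] Mtool [ 0.24 -0.95 -0.91] w 0.012 pos [0.5467 0.0333 0.1707]
```

```bash
python3 -m inch '[0,0,-0.01,0,0,-0.03, 0,0,-0.02,0,0,-0.03, 0,0,-0.02,0,0,-0.03]' >/dev/null
python3 h.py
python3 -m inch '[0,0,0,0,0,0, 0,0,0,0,0,0, 0,0,0,0,0,0, 0,0,0,0,0,0, 0,0,0,0,0,0]' 45 10 >/dev/null
python3 h.py
python3 -m inch '[0,0,-0.1,0,0,0, 0,0,-0.4,0,0,0, 0,0,-0.8,0,0,0, 0,0,-1,0,0,0, 0,0,-1,0,0,0]' >/dev/null
python3 -m inch '[0,0,-0.5,0,0,0, 0,0,-1,0,0,0, 0,0,-1,0,0,0, 0,0,-1,0,0,0]' >/dev/null
python3 -m inch '[0,0,-0.5,0,0,0, 0,0,-1,0,0,0, 0,0,-1,0,0,0, 0,0,-1,0,0,0]' >/dev/null
python3 h.py
python3 - <<'E'
from h import *
import cv2
a=camera("scene")[110:320,120:330];b=camera("top")[70:280,140:350]
cv2.imwrite("pics/e.png",np.hstack([cv2.resize(x,(400,400),interpolation=2) for x in(a,b)])[:,:,::-1])
p=load();p[4]=-.03;p[5]=1.62
for n,off in(("scene",(120,110)),("top",(140,70))):
    print(n,((proj(n,[wing(p,[0,s,.038]) for s in(-.034,.034)]+[hatchpt(p,[-.221,s,.001]) for s in (-.122,.122)])-off)/.525).round())
E
```

```text
t 15.52 theta -0.0433 yaw -1.631 hinge->tcp polar 0.1467 r 0.1819 Ftool [ -2.   -5.1 -14.7] Mtool [ 0.33 -0.97 -0.28] w 0.0113 pos [0.5464 0.0333 0.1713]
t 15.93 theta -0.0458 yaw -1.634 hinge->tcp polar 0.1416 r 0.1795 Ftool [ 0.6  0.3 -0.2] Mtool [-0.1  -0.46 -0.05] w 0.0371 pos [0.5489 0.0309 0.1714]
t 17.02 theta -0.0485 yaw -1.636 hinge->tcp polar 0.9554 r 0.3249 Ftool [-0.4 -1.   0.5] Mtool [-0.07 -0.47  0.03] w 0.0451 pos [0.4203 0.0319 0.3743]
scene [[279. 192.]
 [240. 192.]
 [251. 126.]
 [291. 277.]]
top [[189. 233.]
 [192. 190.]
 [273. 231.]
 [111. 225.]]
```

View pics/e.png

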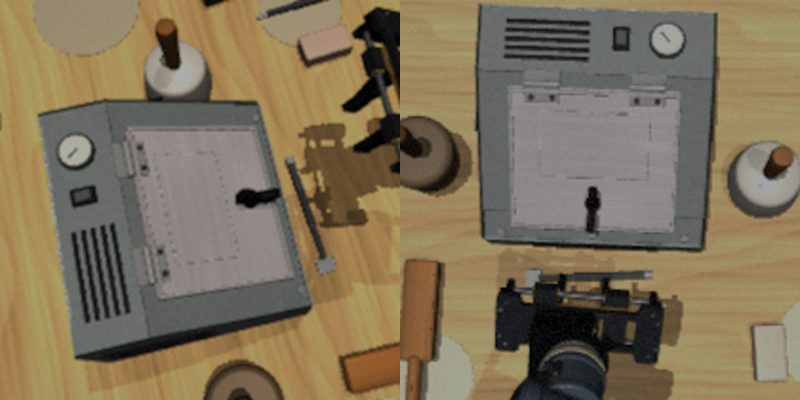

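The picture shows the hatch shut, with its free edge in scene from (250,128) to (292,277), as predicted for fully down. The wing lies up and down the slope at about (593,210) in the right half, and the gripper is clear of everything.

```bash
python3 -c "
from rig import *
print(hand_in())"
```

```text
the job is handed in; nothing more can be done
None
```

The hatch is shut on its seal and latched: I pressed it to a firm stop at about 27 N and turned the wing knob clockwise to its end stop. It stayed down once released, the tools and old filter were not touched, and the job was handed in at about 17 s.

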